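Load a block blank into the spring magazine

TASK

Load the spring magazine for the laser marker: put the larger of the two oblong aluminium blocks into its mouth, lying flat with its hole side up, and press it down against the spring follower until both side catches have snapped out over its top and hold it there. Leave the small oblong block and the cube where they lie.

Things in the scene. Friction and masses are not known exactly. Their poses are not given: they have to be found in the camera images.
- blank_center (a point): centre (half-way up) of the larger oblong aluminium block, 30 x 50 x 20 mm high, 80 g, with a small hole in its top; it lies flat on the bench. Its x axis runs along the 30 mm side, y along the 50 mm side, z up. It may go into the magazine either way round (half a turn).
- magazine: stack magazine fixed on the bench: base 80 x 130 x 12 mm, 4 steel corner posts flared at the top (rim at 110 mm), well 35 (x) x 55 (y) mm between them: 2.5 mm play all round the block, the flare takes 11 mm more. Origin: centre of its underside, z up. Its +x and -x sides are open between the posts, 34 mm wide down to the base, so fingers holding the block by its 30 mm width fit.
- catch_level (a point): point on the magazine's axis, 70 mm above the bench, level with the flat undersides of the two dark sprung catches. These stand at the +y and -y ends, 39 mm apart; their sloping noses rise to 88 mm. A block set in the mouth rests on them, its underside at about 78 mm. Pressed in the middle with 10 to 20 N it spreads them; once its top is below 70 mm they snap in over it and hold it.
- follower (a joint): travel of the black follower plate in the well, m: 0 = up (its top 69.5 mm above the bench), grows as it is pressed down, stop at 0.0335 (harmless to reach; block top then at 56 mm). Spring 5 N at 0, 9 N at the stop. With the block caught it stands at about 0.0195, the block's centre about 60 mm above the bench.
- small_block_center (a point): centre of the smaller oblong aluminium block, 22 x 45 x 18 mm high, lying on the bench: leave it alone
- cube_block_center (a point): centre of the aluminium cube block, 30 x 30 x 30 mm, standing on the bench: leave it alone
Things that resemble listed ones, but are neither listed nor needed, are in the scene too. Leave any purple look-alike of the part that bears blank_center alone.

How it is judged:
At the end, for the whole second after the job is handed in: The large oblong block stays in the magazine's well under both catches: its centre within 10 mm of the magazine's axis and 40 to 64 mm above the magazine's underside, level within 7 degrees, hole side up, its long side along the well within 11 degrees, with the follower held down by at least 10 mm (horizontal distance between blank_center and magazine below 0.01 m and z of blank_center in the frame of magazine between 0.04 and 0.064 m and angle between blank_center's own z axis and vertical below 0.12 rad and angle between the y axis of blank_center and the y axis of magazine, either way round below 0.2 rad and value of joint follower above 0.01 m); the robot touches nothing.
It fails at once if the small oblong block was moved by more than 30 mm (distance of small_block_center from where it was at the start of the episode above 0.03 m).
It fails at once if the cube block was moved by more than 30 mm (distance of cube_block_center from where it was at the start of the episode above 0.03 m).
It also fails if it takes over 45 s, if anything falls off the work surface, if the arm or the gripper's body presses on something with over 40 N, if the wrist force passes 120 N, or if a joint passes its speed limit or range.

ROBOT

A 6-joint arm with a two-finger parallel gripper is mounted at the origin on a cart in front of the work surface, level with it; the furniture and walls round the work are solid. World frame = base frame: x ahead of the robot, y to its left, z up, the work surface at z = 0. Lengths are in m, angles in rad, forces in N, time in s.
With the tool pointing down it reaches from about 0.325 to 0.925 m from the base axis. Payload 3.1 kg.
Tool frame: the origin (TCP) lies midway between the tips of the shut fingers; the grasp point (between the pads) lies 19 mm behind it (robot.hold_point_z is the distance from the TCP to the grasp point, in m); y points along the fingers, x is the direction in which the jaws open and shut, and the axes are right-handed (so a half turn about y gives the same grasp; the last joint's range is limited). The gripper opens to 85 mm and grips with 20 to 120 N. Pads are 22 mm wide; open, the fingers measure 114 mm over their backs; the gripper's body (76 mm by 85 mm) begins 54 mm behind the grasp point. The pads swing forward as they close: fully open they stand 13 mm farther back than shut.
Start: joints at [-1.373, 0.217, 1.613, -0, 1.311, -0.112], TCP at [0.191, -0.595, 0.231] pointing down, gripper open.
Joint ranges: [-2.75, 2.75], [-0.78, 2.1], [0.31, 2.55], [-1.13, 4.27], [0.13, 2.63], [-2.58, 2.58]. Speed limits (rad/s): [2.79, 2.79, 3.14, 3.14, 3.14, 3.14].

INTERFACE

Orientations are given as a unit quaternion [w, x, y, z].
In Python, from workcell import get_state, viewer, robot gives the robot as it stands.
- The arm moves only by the tool jog_arm, never from a script. Its arguments are lists of equal length, an entry for each row: "jaw": the opening, from 0 (shut) to 1 (fully open); "slide": the shift along the tool's x, y, z in m, a list of three; "dr": the turn, a rotation vector about the tool's x, y, z in degrees, a list of three. In form: {"jaw": [jaw, ...], "slide": [[tx, ty, tz], ...], "dr": [[ax, ay, az], ...]}. A call has 1 to 20 rows; each row is the pose to reach, as a shift and turn from the pose commanded when the call began, along the tool's axes at that moment; what a row does not reach only later rows make up. A row lasts 1/12 s, in which the tool goes at most 41.7 mm and 7.16 degrees, less where a joint would pass 70% of its speed; a pose out of reach is approached as far as the arm can. A call with a gripper value outside its range is refused whole. The fingers move at their own pace and stop on an object; the grip force is fixed at half the most. Time passes only in rows, so rows that repeat a pose let the fingers close. It gives the time, the measured TCP pose, the force and the opening at its end, in the units of the state.
- get_state(): the state, without advancing time (a new reading comes with each control period).
- viewer.capture(name): name is "scene" or "top" or "wrist"; returns a dict with "img" (480x640x3 uint8, red, green, blue), "fx", "fy", "cx", "cy" (pixels), "pose" (4x4, takes a point from camera to world coordinates); the wrist camera has in their place "hand_eye" (4x4, takes a point from camera to tool coordinates, whose origin is the TCP and whose axes are the tool frame's). Camera axes: x right, y up, looking along -z (the intrinsics and any distortion apply to the point x, -y, -z); pixel columns grow to the right and rows downward; lengths in m; the calibration is good to about 2 mm. A picture is of the moment at which its call begins: read the wrist's pose just before it. There is no depth.
- robot.sign_off(): hands the job in, once; it reports no verdict.
The state is a dict: "clock": time; "joint_positions": joint angles; "joint_velocities": joint speeds; "effort": joint torques, N m; "tcp_pos": TCP position; "tcp_rot": TCP orientation; "ft_force": force on the tool from outside, world axes, zero at the start; "wrist_torque": the same for the moment, N m; "gripper_width": finger opening in m.
Only numpy, scipy, OpenCV 4.12 (cv2) and the standard library are available. Lean on these libraries where they do the work, as an engineer would, in place of code of your own. Each camera call takes 0.05 s, during which the arm holds its last target.

## Working session

There is one attempt and no reset: what is moved stays moved. The work goes in short steps, Python scripts to look and compute and a tool call to move; the robot and the scene stay as the last step left them, time stands still between calls to the robot, and variables do not carry over. Pictures are saved under pics/ and viewed, and the job is handed in when it is done.

Besides the shell and the picture viewer there is one more tool, called after "Request:" by a JSON object that holds its "method" and its "body", one argument or row to a line. jog_arm: Moves the arm, as the interface text tells. Its arguments: {"type":"object","properties":{"jaw":{"type":"array","items":{"type":"number"}},"slide":{"type":"array","items":{"type":"array","items":{"type":"number"}}},"dr":{"type":"array","items":{"type":"array","items":{"type":"number"}}}},"required":["jaw","slide","dr"]}

```bash
mkdir -p pics; ls; python3 - <<'E'
from workcell import get_state, viewer, robot
import cv2,numpy as np,pickle
print(get_state())
for n in ["scene","top","wrist"]:
    d=viewer.capture(n); cv2.imwrite(f"pics/{n}0.png",d["img"][...,::-1]); pickle.dump(d,open(f"{n}0.pkl","wb"))
    print(n,{k:(np.round(v,4).tolist() if k!="img" else 0) for k,v in d.items()})
E
```

```text
pics
{'clock': 0.0, 'joint_positions': array([-1.37319263e+00,  2.17777577e-01,  1.61496060e+00, -1.65840981e-05,
        1.31131315e+00, -1.12175441e-01]), 'joint_velocities': array([ 0.00097816, -0.00119048, -0.00053452, -0.00012449, -0.00084234,
       -0.0010109 ]), 'effort': array([ 3.67338987e-05, -3.96845090e+01, -3.03851044e+01, -2.05928736e-04,
        9.66201973e-03, -8.70512537e-06]), 'tcp_pos': array([ 0.19039611, -0.59441586,  0.22993994]), 'tcp_rot': array([ 0.57173393, -0.57056655,  0.41752144, -0.41623307]), 'ft_force': array([ 0.76138313, -0.20801086,  0.17215834]), 'wrist_torque': array([ 0.04656643, -0.0394008 , -0.02854027]), 'gripper_width': 0.08528121597531382}
scene {'img': 0, 'fx': 493.4088, 'fy': 493.4088, 'cx': 314.8641, 'cy': 241.9214, 'pose': [[0.8735, 0.2669, -0.4071, 0.1976], [-0.4867, 0.4555, -0.7454, -0.8809], [-0.0135, 0.8493, 0.5278, 0.5235], [0.0, 0.0, 0.0, 1.0]]}
top {'img': 0, 'fx': 516.5166, 'fy': 516.5166, 'cx': 326.9609, 'cy': 242.3393, 'pose': [[-0.0115, 0.9891, -0.1471, 0.404], [-0.9997, -0.0083, 0.0219, -0.2334], [0.0204, 0.1473, 0.9889, 0.9018], [0.0, 0.0, 0.0, 1.0]]}
wrist {'img': 0, 'fx': 340.5771, 'fy': 340.5771, 'cx': 313.4018, 'cy': 237.7763, 'hand_eye': [[1.0, 0.0, 0.0006, 0.0001], [0.0006, 0.2981, -0.9545, -0.1418], [-0.0002, 0.9545, 0.2981, 0.0758], [0.0, 0.0, 0.0, 1.0]]}
```

View pics/scene0.png

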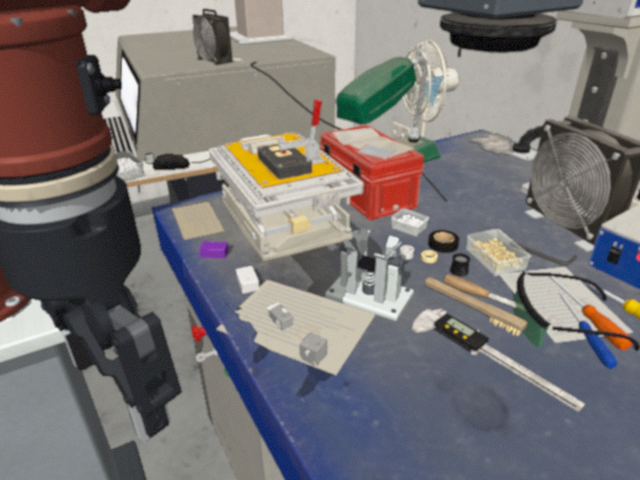

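View pics/top0.png

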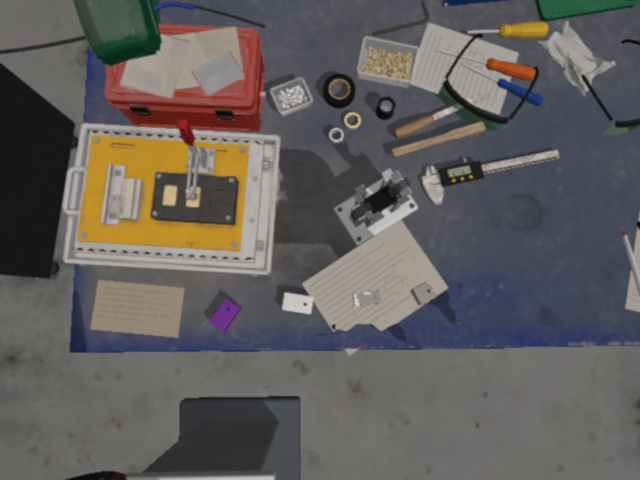

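View pics/wrist0.png

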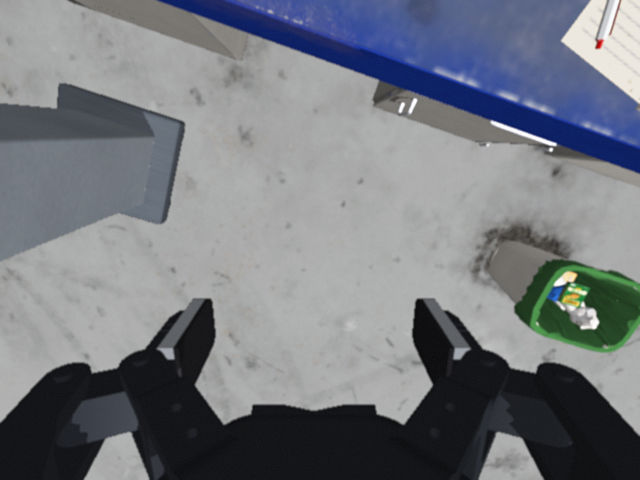

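```bash
python3 - <<'E'
from workcell import get_state, robot
from scipy.spatial.transform import Rotation as R
print(R.from_quat(get_state()['tcp_rot'][[1,2,3,0]]).as_matrix().round(4)); print(robot.hold_point_z,[a for a in dir(robot) if a[0]!='_'])
E
```

```text
[[ 3.048e-01 -4.000e-04  9.524e-01]
 [-9.524e-01  1.800e-03  3.048e-01]
 [-1.800e-03 -1.000e+00  2.000e-04]]
0.0187 ['MotionError', 'hold_point_z', 'sign_off']
```

```bash
cat > h.py <<'E'
import pickle,numpy as np,cv2
def load(n): return pickle.load(open(n,'rb'))
def ray(d,u,v,P=None):
    P=d['pose'] if P is None else P
    P=np.array(P); c=np.array([(u-d['cx'])/d['fx'],-(v-d['cy'])/d['fy'],-1.]); return P[:3,3],P[:3,:3]@c
def at(d,u,v,z,P=None):
    o,r=ray(d,u,v,P); return o+r*(z-o[2])/r[2]
def proj(d,p,P=None):
    P=np.array(d['pose'] if P is None else P); c=np.linalg.inv(P)@np.append(p,1); return d['cx']+d['fx']*c[0]/-c[2], d['cy']-d['fy']*c[1]/-c[2]
E
python3 - <<'E'
from h import *
a=load('top0.pkl'); b=load('scene0.pkl')
i=a['img'][260:345,190:450]; j=a['img'][160:250,320:430]
t=cv2.resize(i,None,fx=3,fy=3,interpolation=3); t2=cv2.resize(b['img'][230:370,190:430],None,fx=3,fy=3,interpolation=3)
cv2.imwrite('pics/c1.png',t[...,::-1]);cv2.imwrite('pics/c2.png',t2[...,::-1])
cv2.imwrite('pics/c3.png',cv2.resize(j,None,fx=6,fy=6,interpolation=3)[...,::-1])
for p in [(297,302,.02),(367,298,.018),(423,294,.03),(224,315,.02),(376,210,0.)]: print(p,at(a,*p).round(3))
E
```

```text
(297, 302, 0.02) [ 0.433 -0.201  0.02 ]
(367, 298, 0.018) [ 0.439 -0.32   0.018]
(423, 294, 0.03) [ 0.444 -0.414  0.03 ]
(224, 315, 0.02) [ 0.413 -0.078  0.02 ]
(376, 210, 0.0) [ 0.596 -0.342  0.   ]
```

View pics/c1.png

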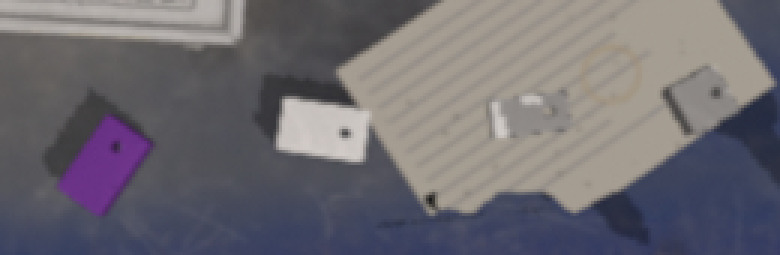

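View pics/c2.png

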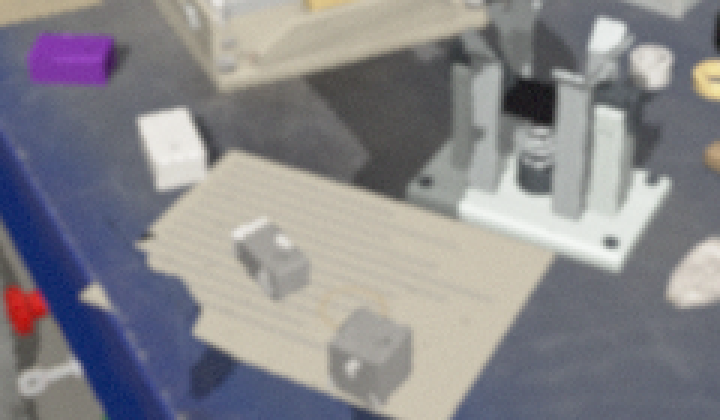

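View pics/c3.png

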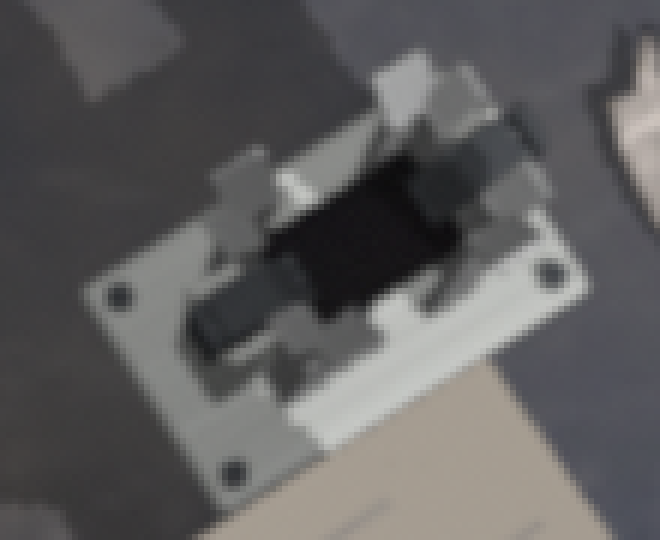

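```bash
python3 - <<'E'
from h import *
a=load('top0.pkl'); b=load('scene0.pkl')
for d,(x0,y0,x1,y1) in [(a,(275,285,320,320)),(b,(225,260,265,300))]:
    g=cv2.cvtColor(d['img'],7)[y0:y1,x0:x1]
    m=(g>165).astype(np.uint8); n,l,s,c=cv2.connectedComponentsWithStats(m); k=1+s[1:,4].argmax()
    pts=np.argwhere(l==k)[:,::-1]+[x0,y0]
    print(s[k],c[k]+[x0,y0])
    W=np.array([at(d,u,v,.02)[:2] for u,v in pts],np.float32)
    r=cv2.minAreaRect(W*1000); print(r, W.mean(0))
# magazine from top
o=np.array([320,160])
px={n:np.array(p)/6+o-.4 for n,p in dict(L=(85,290),B=(220,508),R=(590,290),hL=(118,297),hB=(235,473),hR=(550,273)).items()}
w={n:at(a,*p,.012)[:2] for n,p in px.items()}
for n in w: print(n,w[n].round(4))
c1=(w['L']+w['R'])/2; c2=(w['hL']+w['hR'])/2; print(c1,c2)
for s,t in [('B','R'),('hB','hR'),('L','B'),('hL','hB')]:
    v=w[t]-w[s]; print(s,t,np.linalg.norm(v),np.degrees(np.arctan2(v[1],v[0])))
E
```

```text
[  8   8  31  21 477] [297.37316562 302.89937107]
((432.10400390625, -202.38327026367188), (48.85634231567383, 29.82062530517578), 80.53205871582031) [ 0.43183175 -0.20162785]
[ 11   6  29  34 613] [250.22838499 282.87438825]
((428.2379150390625, -229.48736572265625), (102.75910949707031, 40.30611038208008), 78.29129791259766) [ 0.42608434 -0.22896017]
L [ 0.5975 -0.2658]
B [ 0.5325 -0.3042]
R [ 0.5964 -0.4146]
hL [ 0.5953 -0.2755]
hB [ 0.5428 -0.3088]
hR [ 0.6016 -0.4029]
[ 0.59695228 -0.34019364] [ 0.59846729 -0.33920429]
B R 0.12751205963159334 -59.92387231214828
hB hR 0.1110112357188852 -57.99069240516947
L B 0.0754373739863018 -149.42454264430518
hL hB 0.062191068786416906 -147.63318404680706
```

```bash
cat >> h.py <<'E'
from scipy.spatial.transform import Rotation as R
def goal(s,pos,jawdeg):
    M=R.from_quat(np.array(s['tcp_rot'])[[1,2,3,0]]); c,n=np.cos(np.radians(jawdeg)),np.sin(np.radians(jawdeg))
    x=np.array([c,n,0]);y=np.array([0,0,-1.]);G=R.from_matrix(np.array([x,y,np.cross(x,y)]).T)
    print('slide',(M.inv().apply(np.array(pos)-s['tcp_pos'])).round(4),'dr',np.degrees((M.inv()*G).as_rotvec()).round(2))
E
python3 - <<'E'
from h import *
from workcell import get_state
goal(get_state(),(0.432,-0.2015,0.13),-9.5)
b=load('scene0.pkl'); a=load('top0.pkl'); print(at(b,262,254,0),at(b,210,140,.1),at(a,270,270,.1), at(b,263,235,.03))
E
```

```text
slide [-0.3006  0.1009  0.3499] dr [ -0.07 -62.75  -0.09]
[ 0.49136411 -0.12833164  0.        ] [0.53284888 0.26193983 0.1       ] [ 0.48055892 -0.16217467  0.1       ] [ 0.50368049 -0.1105137   0.03      ]
```

Request:
{"method": "jog_arm", "body": {
  "jaw": [0.7, 0.7, 0.7, 0.7, 0.7, 0.7, 0.7, 0.7, 0.7, 0.7, 0.7, 0.7, 0.7, 0.7, 0.7, 0.7],
  "slide": [
    [-0.3, 0.1, 0.35],
    [-0.3, 0.1, 0.35],
    [-0.3, 0.1, 0.35],
    [-0.3, 0.1, 0.35],
    [-0.3, 0.1, 0.35],
    [-0.3, 0.1, 0.35],
    [-0.3, 0.1, 0.35],
    [-0.3, 0.1, 0.35],
    [-0.3, 0.1, 0.35],
    [-0.3, 0.1, 0.35],
    [-0.3, 0.1, 0.35],
    [-0.3, 0.1, 0.35],
    [-0.3, 0.1, 0.35],
    [-0.3, 0.1, 0.35],
    [-0.3, 0.1, 0.35],
    [-0.3, 0.1, 0.35]
  ],
  "dr": [
    [0, -62.7, 0],
    [0, -62.7, 0],
    [0, -62.7, 0],
    [0, -62.7, 0],
    [0, -62.7, 0],
    [0, -62.7, 0],
    [0, -62.7, 0],
    [0, -62.7, 0],
    [0, -62.7, 0],
    [0, -62.7, 0],
    [0, -62.7, 0],
    [0, -62.7, 0],
    [0, -62.7, 0],
    [0, -62.7, 0],
    [0, -62.7, 0],
    [0, -62.7, 0]
  ]
}}

```text
clock: 1.48
tcp_pos: [0.4323, -0.2041, 0.1317]
tcp_rot: [-0.704, 0.705, -0.059, 0.06]
ft_force: [-0.1, 0.2, 0.6]
gripper_width: 0.0602
```

```bash
cat >> h.py <<'E'
def wrist(name):
    from workcell import get_state,viewer
    s=get_state(); d=viewer.capture('wrist'); T=np.eye(4);T[:3,:3]=R.from_quat(np.array(s['tcp_rot'])[[1,2,3,0]]).as_matrix();T[:3,3]=s['tcp_pos']
    d['pose']=T@np.array(d['hand_eye']); cv2.imwrite(f'pics/{name}.png',d['img'][...,::-1]); pickle.dump(d,open(name+'.pkl','wb'))
    print(s['clock'],s['tcp_pos'].round(4),s['joint_positions'].round(3),s['gripper_width'],s['ft_force'].round(1)); return s,d
E
python3 - <<'E'
from h import *
s,d=wrist('w1')
E
```

```text
1.4833 [ 0.4323 -0.2041  0.1317] [-0.588  0.015  2.037 -0.     1.089 -0.419] 0.06020903419282534 [-0.1  0.2  0.6]
```

View pics/w1.png

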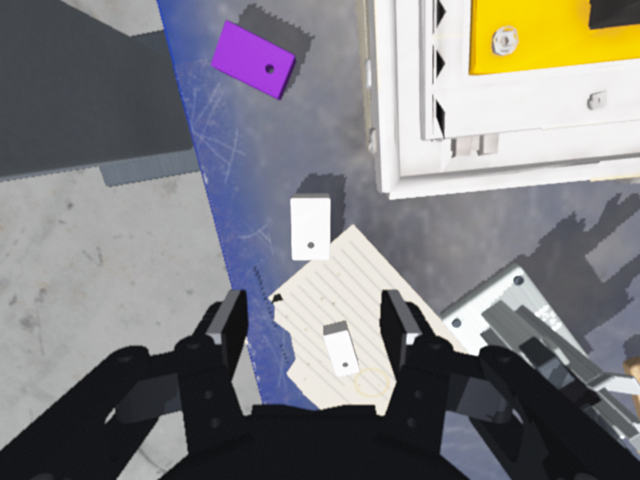

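```bash
python3 - <<'E'
from h import *
d=load('w1.pkl'); t=load('top0.pkl'); sc=load('scene0.pkl')
cv2.imwrite('pics/c4.png',cv2.resize(d['img'][180:275,270:350],None,fx=6,fy=6,interpolation=3)[...,::-1])
x0,y0,x1,y1=280,185,345,270
g=cv2.cvtColor(d['img'],7)[y0:y1,x0:x1]; m=(g>238).astype(np.uint8)
n,l,s,c=cv2.connectedComponentsWithStats(m);k=1+s[1:,4].argmax();pts=np.argwhere(l==k)[:,::-1]+[x0,y0];print(s[k])
W=np.array([at(d,u,v,.02)[:2] for u,v in pts],np.float32);print(cv2.minAreaRect(W*1000),W.mean(0))
# tray corner triangulate wrist (390,197)
def tri(l):
    A=np.zeros((3,3));b=np.zeros(3)
    for D,u,v in l:
        o,r=ray(D,u,v);r/=np.linalg.norm(r);P=np.eye(3)-np.outer(r,r);A+=P;b+=P@o
    return np.linalg.solve(A,b)
print('tray',tri([(d,390,198),(t,271,272)]),tri([(d,390,198),(t,271,272),(sc,262,253)]))
E
```

```text
[  11   14   39   61 2240]
((430.1861267089844, -200.38510131835938), (48.32643127441406, 29.236106872558594), 80.53384399414062) [ 0.43026394 -0.19937533]
tray [ 0.47589829 -0.16499333  0.11321398] [ 0.482581   -0.17007177  0.03642837]
```

View pics/c4.png

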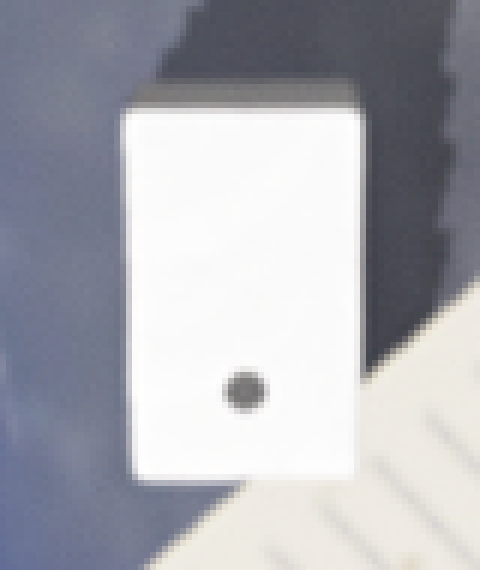

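```bash
python3 - <<'E'
from h import *
from workcell import get_state
s=get_state();print(s['tcp_pos'],s['joint_velocities'].round(3));goal(s,(0.4293,-0.2109,0.004),-9.5)
E
```

```text
[ 0.43223273 -0.20416893  0.13174149] [-0.002  0.     0.002  0.    -0.001  0.003]
slide [-0.0019  0.1277 -0.007 ] dr [ 0.04 -0.16  0.04]
```

Request:
{"method": "jog_arm", "body": {
  "jaw": [0.65, 0.65, 0.65, 0.65, 0.65, 0.65, 0.65, 0.65, 0.65, 0.65, 0.65, 0.65],
  "slide": [
    [-0.002, 0.0, -0.007],
    [-0.002, 0.03, -0.007],
    [-0.002, 0.06, -0.007],
    [-0.002, 0.08, -0.007],
    [-0.002, 0.1, -0.007],
    [-0.002, 0.112, -0.007],
    [-0.002, 0.12, -0.007],
    [-0.002, 0.124, -0.007],
    [-0.002, 0.126, -0.007],
    [-0.002, 0.127, -0.007],
    [-0.002, 0.127, -0.007],
    [-0.002, 0.127, -0.007]
  ],
  "dr": [
    [0, 0, 0],
    [0, 0, 0],
    [0, 0, 0],
    [0, 0, 0],
    [0, 0, 0],
    [0, 0, 0],
    [0, 0, 0],
    [0, 0, 0],
    [0, 0, 0],
    [0, 0, 0],
    [0, 0, 0],
    [0, 0, 0]
  ]
}}

```text
clock: 2.53
tcp_pos: [0.43, -0.21, 0.0052]
tcp_rot: [-0.704, 0.705, -0.058, 0.059]
ft_force: [-0.4, -0.3, 0.2]
gripper_width: 0.0557
```

```bash
python3 - <<'E'
from h import *
s,d=wrist('w2')
E
```

```text
2.5333 [ 0.43   -0.21    0.0052] [-0.601  0.24   2.084 -0.     0.816 -0.434] 0.05572313034452769 [-0.4 -0.3  0.2]
```

View pics/w2.png

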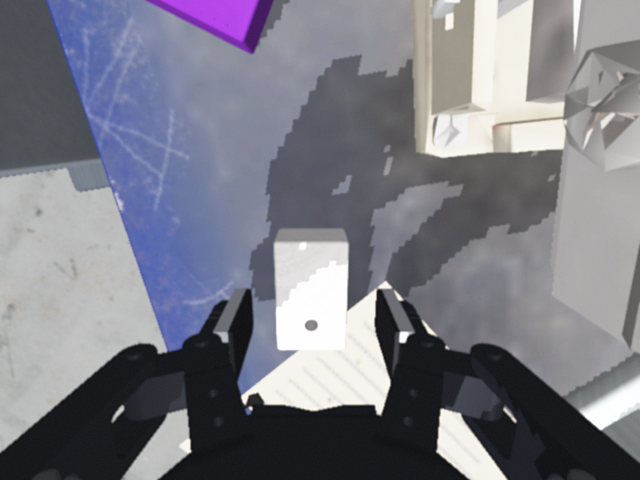

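Request:
{"method": "jog_arm", "body": {
  "jaw": [0, 0, 0, 0, 0, 0, 0, 0],
  "slide": [
    [0, 0, 0],
    [0, 0, 0],
    [0, 0, 0],
    [0, 0, 0],
    [0, 0, 0],
    [0, 0, 0],
    [0, 0, 0],
    [0, 0, 0]
  ],
  "dr": [
    [0, 0, 0],
    [0, 0, 0],
    [0, 0, 0],
    [0, 0, 0],
    [0, 0, 0],
    [0, 0, 0],
    [0, 0, 0],
    [0, 0, 0]
  ]
}}

```text
clock: 3.25
tcp_pos: [0.43, -0.2098, 0.0051]
tcp_rot: [-0.704, 0.705, -0.058, 0.059]
ft_force: [-1.5, 1.1, 5.7]
gripper_width: 0.0286
```

```bash
python3 - <<'E'
from h import *
from workcell import get_state
s=get_state();goal(s,(0.638,-0.409,0.2),30.5)
E
```

```text
slide [ 0.2384 -0.1946 -0.1621] dr [  0.05 -40.04   0.06]
```

Request:
{"method": "jog_arm", "body": {
  "jaw": [0, 0, 0, 0, 0, 0, 0, 0, 0, 0, 0, 0, 0, 0, 0, 0, 0, 0, 0, 0],
  "slide": [
    [0, -0.01, 0],
    [0, -0.03, 0],
    [0, -0.06, 0],
    [0, -0.09, 0],
    [0, -0.12, 0],
    [0, -0.15, 0],
    [0, -0.18, 0],
    [0, -0.195, 0],
    [0.03, -0.195, -0.02],
    [0.06, -0.195, -0.04],
    [0.09, -0.195, -0.06],
    [0.12, -0.195, -0.08],
    [0.15, -0.195, -0.1],
    [0.18, -0.195, -0.12],
    [0.2, -0.195, -0.14],
    [0.22, -0.195, -0.15],
    [0.23, -0.195, -0.16],
    [0.238, -0.195, -0.162],
    [0.238, -0.195, -0.162],
    [0.238, -0.195, -0.162]
  ],
  "dr": [
    [0, 0, 0],
    [0, 0, 0],
    [0, 0, 0],
    [0, 0, 0],
    [0, 0, 0],
    [0, 0, 0],
    [0, 0, 0],
    [0, 0, 0],
    [0, -5, 0],
    [0, -10, 0],
    [0, -15, 0],
    [0, -20, 0],
    [0, -25, 0],
    [0, -30, 0],
    [0, -35, 0],
    [0, -40, 0],
    [0, -40, 0],
    [0, -40, 0],
    [0, -40, 0],
    [0, -40, 0]
  ]
}}

```text
clock: 4.92
tcp_pos: [0.6367, -0.4078, 0.1986]
tcp_rot: [0.683, -0.682, -0.185, 0.186]
ft_force: [-0.9, 0.0, -0.7]
gripper_width: 0.0287
```

```bash
python3 - <<'E'
from h import *
from workcell import viewer
s,d=wrist('w3')
for n in ['top','scene']:
    e=viewer.capture(n);pickle.dump(e,open(n+'3.pkl','wb'));cv2.imwrite(f'pics/{n}3.png',e['img'][...,::-1])
E
```

```text
4.9167 [ 0.6367 -0.4078  0.1986] [-0.662  0.516  1.284  0.     1.344 -1.194] 0.028664265222717637 [-0.9  0.  -0.7]
```

View pics/w3.png

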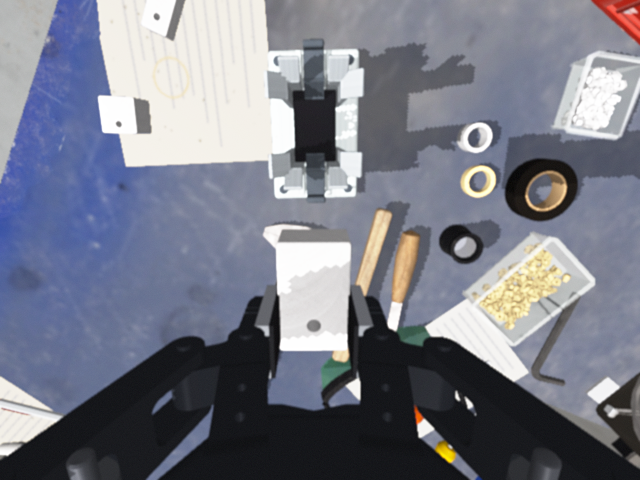

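View pics/scene3.png

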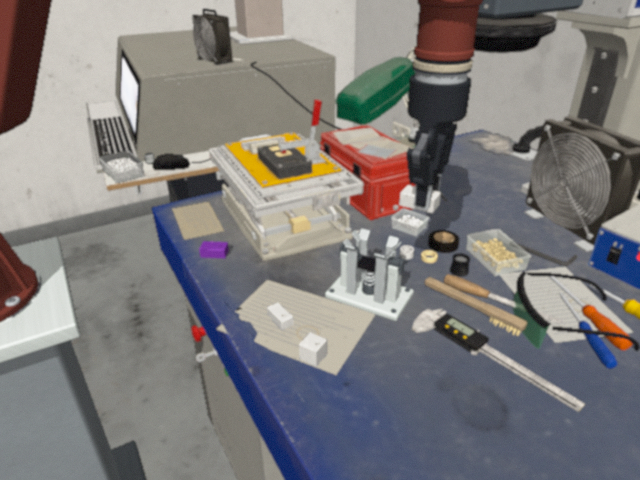

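```bash
python3 - <<'E'
from h import *
d=load('w3.pkl')
cv2.imwrite('pics/c5.png',cv2.resize(d['img'][35:210,255:375],None,fx=5,fy=3.4,interpolation=3)[...,::-1])
t=load('top3.pkl')
cv2.imwrite('pics/c6.png',cv2.resize(t['img'][160:250,320:430],None,fx=6,fy=6,interpolation=3)[...,::-1])
cv2.imwrite('pics/c7.png',cv2.resize(d['img'][220:365,255:375],None,fx=4,fy=4,interpolation=3)[...,::-1])
E
```

```text
(no output)
```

View pics/c5.png

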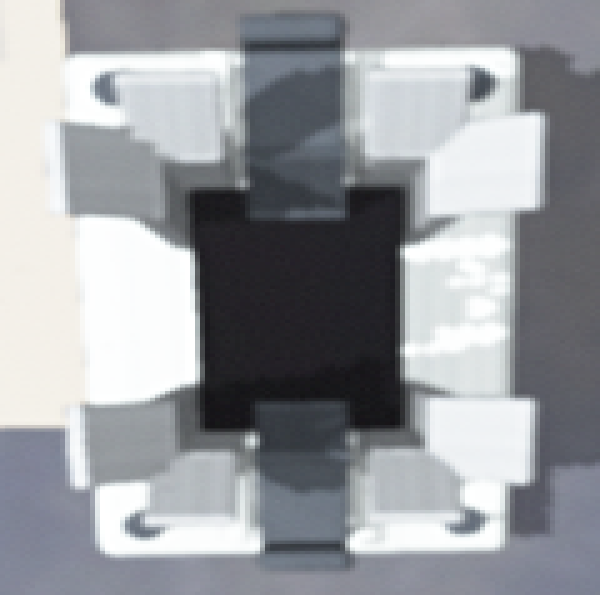

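View pics/c6.png

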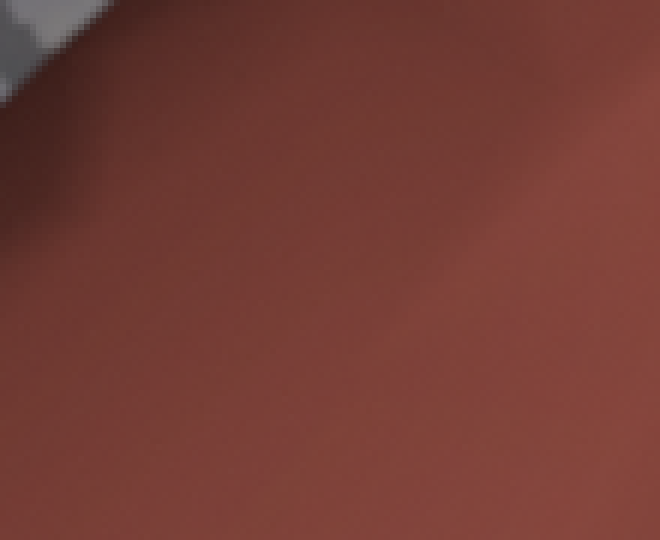

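View pics/c7.png

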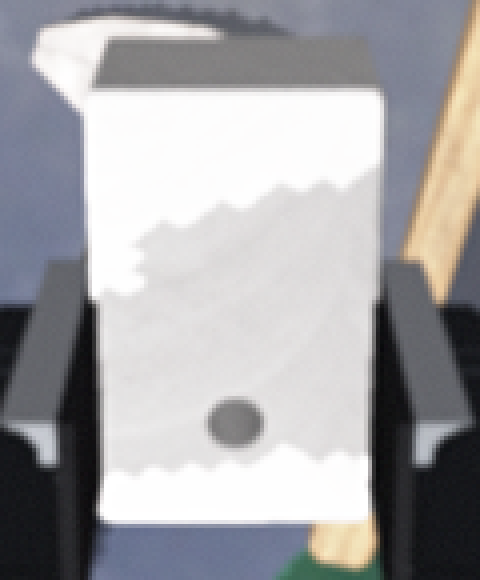

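```bash
python3 - <<'E'
from h import *
d=load('w3.pkl'); P=d['pose']
f=lambda p:(255+(p[0]+.5)/5-.5,35+(p[1]+.5)/3.4-.5)
for nm,z,c in [('base',.012,[(65,52),(520,48),(505,553),(97,553)]),('foll',.0695,[(192,187),(412,187),(403,430),(203,430)])]:
    w=np.array([at(d,*f(p),z)[:2] for p in c]); ce=w.mean(0)
    ed=[w[(i+1)%4]-w[i] for i in range(4)]
    print(nm,ce.round(4),[round(np.linalg.norm(e)*1000,1) for e in ed],[round(np.degrees(np.arctan2(e[1],e[0])),2) for e in ed])
K=np.array([[d['fx'],0,d['cx']],[0,d['fy'],d['cy']],[0,0,1]])
def pnp(img,obj):
    ok,rv,tv=cv2.solvePnP(np.array(obj,float),np.array(img,float),K,None,flags=cv2.SOLVEPNP_IPPE)
    T=np.eye(4);T[:3,:3]=cv2.Rodrigues(rv)[0];T[:3,3]=tv[:,0]; F=np.diag([1,-1,-1,1.]); return F@T
g=lambda p:(255+(p[0]+.5)/4-.5,220+(p[1]+.5)/4-.5)
img=[g(p) for p in [(83,90),(383,90),(370,522),(100,522)]]
obj=[(-.015,-.025,0),(.015,-.025,0),(.015,.025,0),(-.015,.025,0)]
T=np.array(d['hand_eye'])@pnp(img,obj); print('block top in tool',T.round(4))
# fixed level assumption: fit for height
s=__import__('workcell').get_state()
for h in [.015,.02,.025]:
    w=np.array([at(d,*p,s['tcp_pos'][2]+h) for p in img]); Tw=np.linalg.inv(P@np.linalg.inv(np.array(d['hand_eye'])))
    wt=np.array([(Tw@np.append(p,1))[:3] for p in w]); ed=[wt[(i+1)%4]-wt[i] for i in range(4)]
    print(h,wt.mean(0).round(4),[round(np.linalg.norm(e)*1000,1) for e in ed],[round(np.degrees(np.arctan2(e[2],e[0])),1) for e in ed])
bi=[f(p) for p in [(65,52),(520,48),(505,553),(97,553)]]
T=P@pnp(bi,[(-.04,.065,0),(.04,.065,0),(.04,-.065,0),(-.04,-.065,0)]); print('base top world',T.round(4))
E
```

```text
base [ 0.5961 -0.3388] [np.float64(78.5), np.float64(129.2), np.float64(79.5), np.float64(128.4)] [np.float64(31.08), np.float64(-58.62), np.float64(-149.54), np.float64(120.96)]
foll [ 0.5967 -0.3382] [np.float64(32.3), np.float64(51.4), np.float64(31.1), np.float64(51.4)] [np.float64(30.43), np.float64(-59.96), np.float64(-149.55), np.float64(121.34)]
block top in tool [[ 1.000e+00  3.800e-03  6.700e-03 -3.000e-04]
 [-6.600e-03 -1.600e-02  9.999e-01 -1.210e-02]
 [ 3.900e-03 -9.999e-01 -1.590e-02  8.600e-03]
 [ 0.000e+00  0.000e+00  0.000e+00  1.000e+00]]
0.015 [-0.0003 -0.0157  0.0104] [np.float64(29.2), np.float64(48.9), np.float64(29.1), np.float64(49.0)] [np.float64(0.0), np.float64(-89.8), np.float64(-179.9), np.float64(90.3)]
0.02 [-0.0003 -0.0207  0.013 ] [np.float64(28.0), np.float64(47.0), np.float64(28.0), np.float64(47.0)] [np.float64(0.0), np.float64(-89.8), np.float64(-179.9), np.float64(90.3)]
0.025 [-0.0003 -0.0257  0.0156] [np.float64(26.9), np.float64(45.1), np.float64(26.8), np.float64(45.1)] [np.float64(0.0), np.float64(-89.8), np.float64(-179.9), np.float64(90.3)]
base top world [[ 0.8552 -0.5159 -0.0494  0.5961]
 [ 0.5074  0.8529 -0.1226 -0.3399]
 [ 0.1054  0.0798  0.9912  0.0095]
 [ 0.      0.      0.      1.    ]]
```

```bash
python3 - <<'E'
from h import *
from workcell import get_state
a=load('top0.pkl');print(proj(a,(.5,-.54,0)))
s=get_state();goal(s,(0.5,-0.54,0.0055),30.5)
E
```

```text
(np.float64(489.3558756670824), np.float64(262.33450126137245))
slide [-0.1847  0.1939 -0.045 ] dr [-0.05 -0.03 -0.02]
```

Request:
{"method": "jog_arm", "body": {
  "jaw": [0, 0, 0, 0, 0, 0, 0, 0, 0, 0, 0, 0, 0, 0, 0, 0, 0],
  "slide": [
    [-0.03, 0.0, -0.01],
    [-0.06, 0.02, -0.02],
    [-0.09, 0.05, -0.03],
    [-0.12, 0.08, -0.04],
    [-0.15, 0.11, -0.045],
    [-0.175, 0.14, -0.045],
    [-0.185, 0.16, -0.045],
    [-0.185, 0.175, -0.045],
    [-0.185, 0.182, -0.045],
    [-0.185, 0.186, -0.045],
    [-0.185, 0.189, -0.045],
    [-0.185, 0.191, -0.045],
    [-0.185, 0.192, -0.045],
    [-0.185, 0.193, -0.045],
    [-0.185, 0.193, -0.045],
    [-0.185, 0.193, -0.045],
    [-0.185, 0.193, -0.045]
  ],
  "dr": [
    [0, 0, 0],
    [0, 0, 0],
    [0, 0, 0],
    [0, 0, 0],
    [0, 0, 0],
    [0, 0, 0],
    [0, 0, 0],
    [0, 0, 0],
    [0, 0, 0],
    [0, 0, 0],
    [0, 0, 0],
    [0, 0, 0],
    [0, 0, 0],
    [0, 0, 0],
    [0, 0, 0],
    [0, 0, 0],
    [0, 0, 0]
  ]
}}

```text
clock: 6.48
tcp_pos: [0.5008, -0.5414, 0.0068]
tcp_rot: [-0.682, 0.683, 0.186, -0.186]
ft_force: [-0.2, -0.2, -0.7]
gripper_width: 0.0289
```

Request:
{"method": "jog_arm", "body": {
  "jaw": [0, 0, 0, 0.65, 0.65, 0.65, 0.65, 0.65, 0.65, 0.65, 0.65, 0.65, 0.65],
  "slide": [
    [0, 0.001, 0],
    [0, 0.0015, 0],
    [0, 0.0015, 0],
    [0, 0.0015, 0],
    [0, 0.0015, 0],
    [0, 0.0015, 0],
    [0, 0.0015, 0],
    [0, 0.0015, 0],
    [0, 0.0015, 0.003],
    [0, 0.002, 0.006],
    [0, 0.002, 0.01],
    [0, 0.002, 0.01],
    [0, 0.002, 0.01]
  ],
  "dr": [
    [0, 0, 0],
    [0, 0, 0],
    [0, 0, 0],
    [0, 0, 0],
    [0, 0, 0],
    [0, 0, 0],
    [0, 0, 0],
    [0, 0, 0],
    [0, 0, 0],
    [0, 0, 0],
    [0, 0, 0],
    [0, 0, 0],
    [0, 0, 0]
  ]
}}

```text
clock: 7.57
tcp_pos: [0.4952, -0.5321, 0.0042]
tcp_rot: [0.682, -0.682, -0.186, 0.186]
ft_force: [-0.3, -1.3, 0.6]
gripper_width: 0.0554
```

```bash
python3 - <<'E'
from h import *
s,d=wrist('w4')
cv2.imwrite('pics/c8.png',cv2.resize(d['img'][220:420,215:415],None,fx=3,fy=3,interpolation=3)[...,::-1])
E
```

```text
7.5667 [ 0.4952 -0.5321  0.0042] [-0.918  0.664  1.456  0.     1.022 -1.449] 0.05540656015372613 [-0.3 -1.3  0.6]
```

View pics/c8.png

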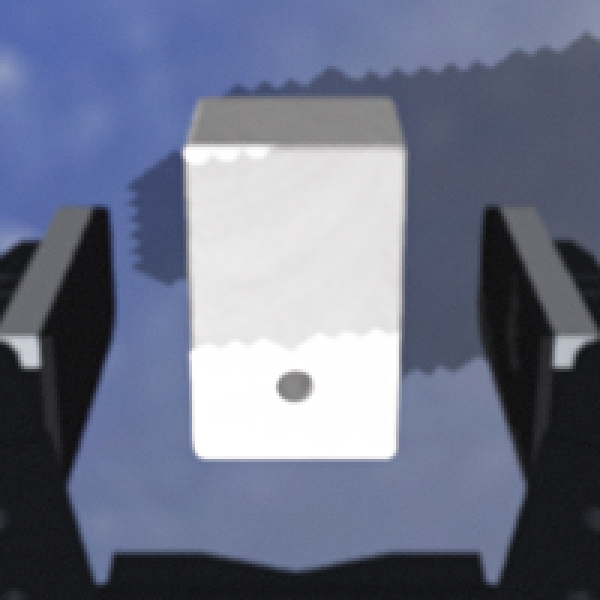

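```bash
python3 - <<'E'
from h import *
d=load('w4.pkl'); Tw=np.linalg.inv(d['pose']@np.linalg.inv(np.array(d['hand_eye'])))
w=np.array([(Tw@np.append(at(d,215+(x+.5)/3-.5,220+(y+.5)/3-.5,.02),1))[:3] for x,y in [(184,148),(406,148),(398,459),(193,459)]])
print(w.round(4),w.mean(0))
E
```

```text
[[-0.0151 -0.0158  0.0237]
 [ 0.0144 -0.0158  0.0237]
 [ 0.0148 -0.0159 -0.0256]
 [-0.0154 -0.0159 -0.0256]] [-0.00033804 -0.01584715 -0.00096429]
```

Request:
{"method": "jog_arm", "body": {
  "jaw": [0, 0, 0, 0, 0, 0, 0, 0, 0, 0, 0, 0, 0, 0, 0],
  "slide": [
    [0, 0, 0],
    [0, 0, 0],
    [0, 0, 0],
    [0, 0, 0],
    [0, 0, 0],
    [0, 0, 0],
    [0, -0.01, 0],
    [0, -0.03, 0],
    [0, -0.06, 0],
    [0, -0.09, 0],
    [0, -0.12, 0],
    [0, -0.14, 0],
    [0, -0.15, 0],
    [0, -0.15, 0],
    [0, -0.15, 0]
  ],
  "dr": [
    [0, 0, 0],
    [0, 0, 0],
    [0, 0, 0],
    [0, 0, 0],
    [0, 0, 0],
    [0, 0, 0],
    [0, 0, 0],
    [0, 0, 0],
    [0, 0, 0],
    [0, 0, 0],
    [0, 0, 0],
    [0, 0, 0],
    [0, 0, 0],
    [0, 0, 0],
    [0, 0, 0]
  ]
}}

```text
clock: 8.87
tcp_pos: [0.4952, -0.5323, 0.1541]
tcp_rot: [0.682, -0.682, -0.186, 0.186]
ft_force: [0.6, -0.1, -1.0]
gripper_width: 0.028
```

```bash
python3 - <<'E'
from h import *
s,d=wrist('w5')
goal(s,(.596,-.338,.135),30.5)
E
```

```text
8.8667 [ 0.4952 -0.5323  0.1541] [-0.918  0.492  1.404 -0.     1.246 -1.449] 0.02796625070078471 [ 0.6 -0.1 -1. ]
slide [0.1854 0.0191 0.1164] dr [-0.02 -0.05 -0.  ]
```

View pics/w5.png

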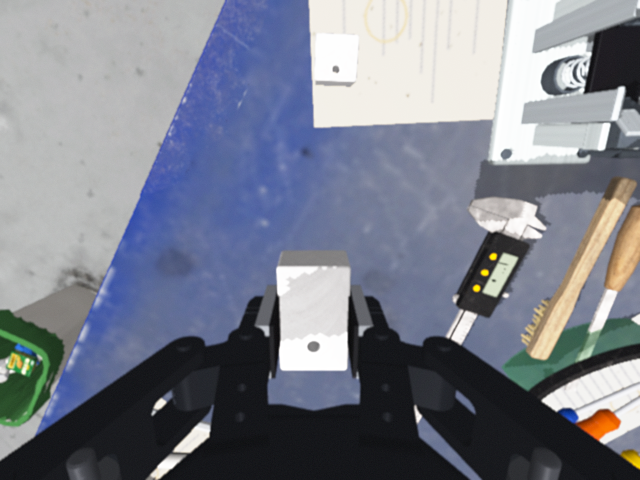

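Request:
{"method": "jog_arm", "body": {
  "jaw": [0, 0, 0, 0, 0, 0, 0, 0, 0, 0, 0, 0],
  "slide": [
    [0.03, -0.005, 0.02],
    [0.06, -0.005, 0.04],
    [0.09, -0.005, 0.06],
    [0.12, -0.005, 0.08],
    [0.15, -0.005, 0.1],
    [0.17, -0.005, 0.11],
    [0.182, 0.0, 0.116],
    [0.185, 0.0, 0.116],
    [0.185, 0.01, 0.116],
    [0.185, 0.01, 0.116],
    [0.185, 0.01, 0.116],
    [0.185, 0.01, 0.116]
  ],
  "dr": [
    [0, 0, 0],
    [0, 0, 0],
    [0, 0, 0],
    [0, 0, 0],
    [0, 0, 0],
    [0, 0, 0],
    [0, 0, 0],
    [0, 0, 0],
    [0, 0, 0],
    [0, 0, 0],
    [0, 0, 0],
    [0, 0, 0]
  ]
}}

```text
clock: 9.92
tcp_pos: [0.595, -0.3403, 0.1435]
tcp_rot: [0.683, -0.682, -0.185, 0.185]
ft_force: [-0.7, -0.3, 0.2]
gripper_width: 0.0288
```

```bash
python3 - <<'E'
from h import *
from workcell import viewer
s,d=wrist('w6')
goal(s,(.596,-.338,.083),30.5)
e=viewer.capture('scene');cv2.imwrite('pics/s6.png',cv2.resize(e['img'][150:340,280:480],None,fx=3,fy=3,interpolation=3)[...,::-1])
E
```

```text
9.9167 [ 0.595  -0.3403  0.1435] [-0.622  0.421  1.525 -0.     1.197 -1.151] 0.02875064219292373 [-0.7 -0.3  0.2]
slide [0.0021 0.0605 0.0014] dr [-0.05 -0.17 -0.05]
```

View pics/w6.png

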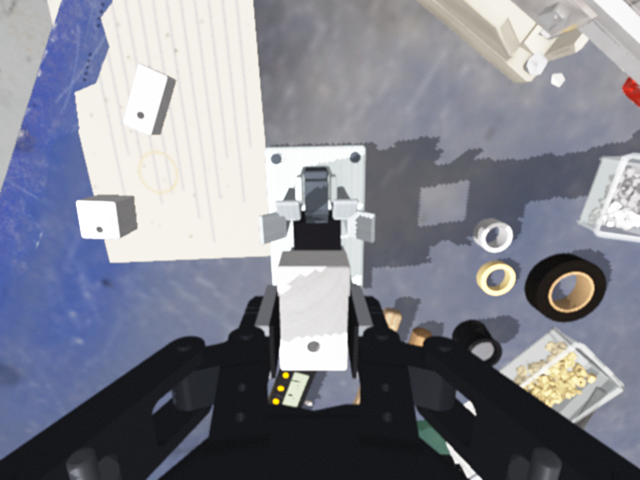

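View pics/s6.png

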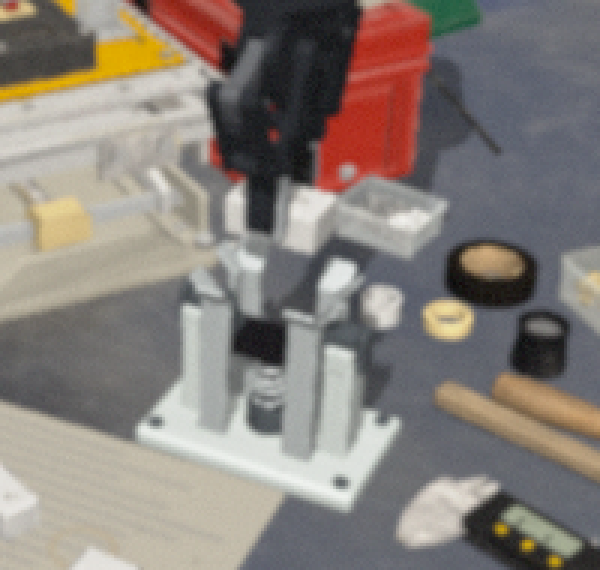

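Request:
{"method": "jog_arm", "body": {
  "jaw": [0, 0, 0, 0, 0, 0, 0, 0, 0, 0, 0, 0],
  "slide": [
    [0.002, 0, 0.0015],
    [0.002, 0, 0.0015],
    [0.002, 0.01, 0.0015],
    [0.002, 0.02, 0.0015],
    [0.002, 0.028, 0.0015],
    [0.002, 0.034, 0.0015],
    [0.002, 0.04, 0.0015],
    [0.002, 0.044, 0.0015],
    [0.002, 0.048, 0.0015],
    [0.002, 0.052, 0.0015],
    [0.002, 0.052, 0.0015],
    [0.002, 0.052, 0.0015]
  ],
  "dr": [
    [0, 0, 0],
    [0, 0, 0],
    [0, 0, 0],
    [0, 0, 0],
    [0, 0, 0],
    [0, 0, 0],
    [0, 0, 0],
    [0, 0, 0],
    [0, 0, 0],
    [0, 0, 0],
    [0, 0, 0],
    [0, 0, 0]
  ]
}}

```text
clock: 11.02
tcp_pos: [0.597, -0.3365, 0.0922]
tcp_rot: [0.682, -0.682, -0.186, 0.186]
ft_force: [0.2, 0.8, 0.1]
gripper_width: 0.0284
```

```bash
python3 - <<'E'
from h import *
from workcell import viewer
s,d=wrist('w7')
goal(s,(.596,-.338,.05),30.5)
print(s['wrist_torque'])
e=viewer.capture('scene');cv2.imwrite('pics/s7.png',cv2.resize(e['img'][180:330,310:460],None,fx=4,fy=4,interpolation=3)[...,::-1])
E
```

```text
11.0167 [ 0.597  -0.3365  0.0922] [-0.616  0.477  1.552  0.     1.113 -1.147] 0.02836903915614058 [0.2 0.8 0.1]
slide [-0.0016  0.0422 -0.0008] dr [-0.01 -0.05 -0.  ]
[-0.05866216 -0.01613159  0.05389514]
```

View pics/w7.png

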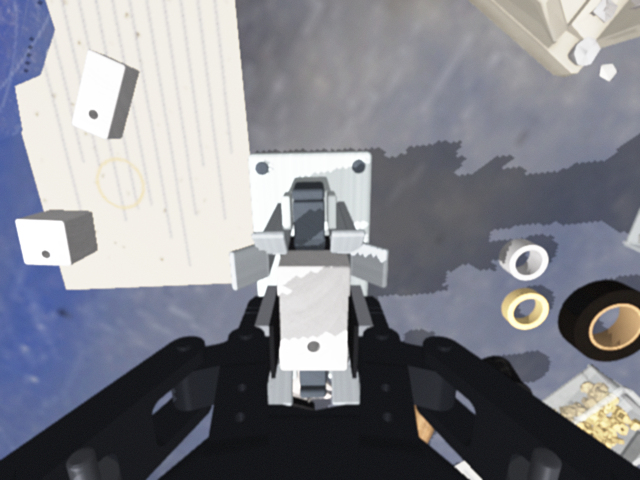

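View pics/s7.png

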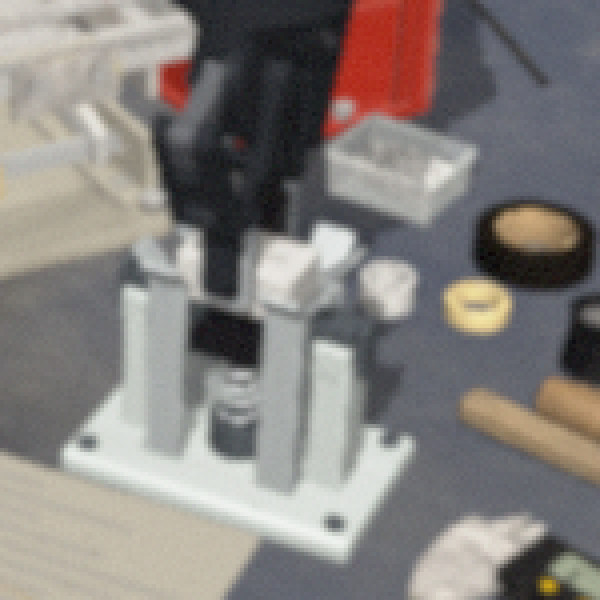

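Request:
{"method": "jog_arm", "body": {
  "jaw": [0, 0, 0, 0, 0, 0, 0, 0],
  "slide": [
    [-0.0016, 0, -0.001],
    [-0.0016, 0, -0.001],
    [-0.0016, 0.003, -0.001],
    [-0.0016, 0.006, -0.001],
    [-0.0016, 0.009, -0.001],
    [-0.0016, 0.011, -0.001],
    [-0.0016, 0.011, -0.001],
    [-0.0016, 0.011, -0.001]
  ],
  "dr": [
    [0, 0, 0],
    [0, 0, 0],
    [0, 0, 0],
    [0, 0, 0],
    [0, 0, 0],
    [0, 0, 0],
    [0, 0, 0],
    [0, 0, 0]
  ]
}}

```text
clock: 11.78
tcp_pos: [0.596, -0.338, 0.0809]
tcp_rot: [0.682, -0.682, -0.186, 0.186]
ft_force: [0.5, 0.7, -0.1]
gripper_width: 0.0285
```

```bash
python3 - <<'E'
from h import *
from workcell import viewer
s,d=wrist('w8')
goal(s,(.596,-.338,.05),30.5)
print(s['wrist_torque'])
cv2.imwrite('pics/c9.png',cv2.resize(d['img'][140:420,215:415],None,fx=3,fy=2.1,interpolation=3)[...,::-1])
E
```

```text
11.7833 [ 0.596  -0.338   0.0809] [-0.618  0.491  1.556 -0.     1.096 -1.15 ] 0.02846610776997467 [ 0.5  0.7 -0.1]
slide [ 0.      0.0309 -0.    ] dr [-0.04 -0.05 -0.02]
[ 0.01067877 -0.03895388  0.02011301]
```

View pics/c9.png

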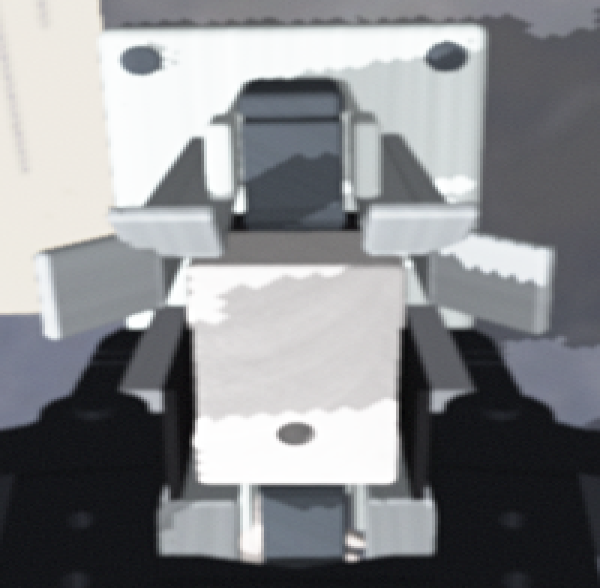

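Request:
{"method": "jog_arm", "body": {
  "jaw": [0, 0, 0, 0, 0, 0, 0],
  "slide": [
    [0, 0.002, 0],
    [0, 0.004, 0],
    [0, 0.006, 0],
    [0, 0.008, 0],
    [0, 0.01, 0],
    [0, 0.01, 0],
    [0, 0.01, 0]
  ],
  "dr": [
    [0, 0, 0],
    [0, 0, 0],
    [0, 0, 0],
    [0, 0, 0],
    [0, 0, 0],
    [0, 0, 0],
    [0, 0, 0]
  ]
}}

```text
clock: 12.42
tcp_pos: [0.5976, -0.3399, 0.0771]
tcp_rot: [-0.681, 0.684, 0.186, -0.185]
ft_force: [-5.8, 2.4, 17.8]
gripper_width: 0.0283
```

Request:
{"method": "jog_arm", "body": {
  "jaw": [0, 0, 0, 0, 0, 0, 0, 0],
  "slide": [
    [0, 0.002, 0],
    [0, 0.004, 0],
    [0, 0.006, 0],
    [0, 0.008, 0],
    [0, 0.01, 0],
    [0, 0.012, 0],
    [0, 0.012, 0],
    [0, 0.012, 0]
  ],
  "dr": [
    [0, 0, 0],
    [0, 0, 0],
    [0, 0, 0],
    [0, 0, 0],
    [0, 0, 0],
    [0, 0, 0],
    [0, 0, 0],
    [0, 0, 0]
  ]
}}

```text
clock: 13.08
tcp_pos: [0.5983, -0.3394, 0.0621]
tcp_rot: [-0.681, 0.684, 0.187, -0.184]
ft_force: [1.0, 0.6, 6.1]
gripper_width: 0.0281
```

```bash
python3 - <<'E'
from h import *
from workcell import viewer
s,d=wrist('w9')
goal(s,(.596,-.338,.05),30.5)
print(s['wrist_torque'])
cv2.imwrite('pics/c10.png',cv2.resize(d['img'][140:420,215:415],None,fx=3,fy=2.1,interpolation=3)[...,::-1])
e=viewer.capture('scene');cv2.imwrite('pics/s9.png',cv2.resize(e['img'][180:330,310:460],None,fx=4,fy=4,interpolation=3)[...,::-1])
E
```

```text
13.0833 [ 0.5983 -0.3394  0.0621] [-0.618  0.515  1.56   0.     1.061 -1.15 ] 0.02812991570917711 [1.  0.6 6.1]
slide [-0.0013  0.0121  0.0024] dr [ 0.28 -0.05  0.15]
[ 0.14281462 -0.07384134  0.0338153 ]
```

View pics/c10.png

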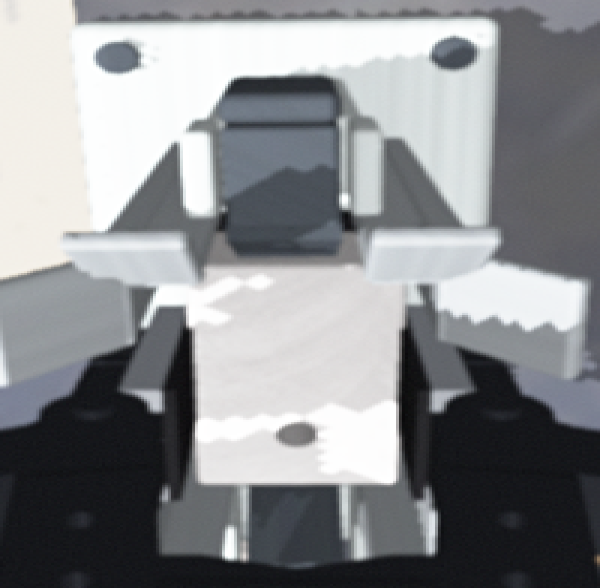

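View pics/s9.png

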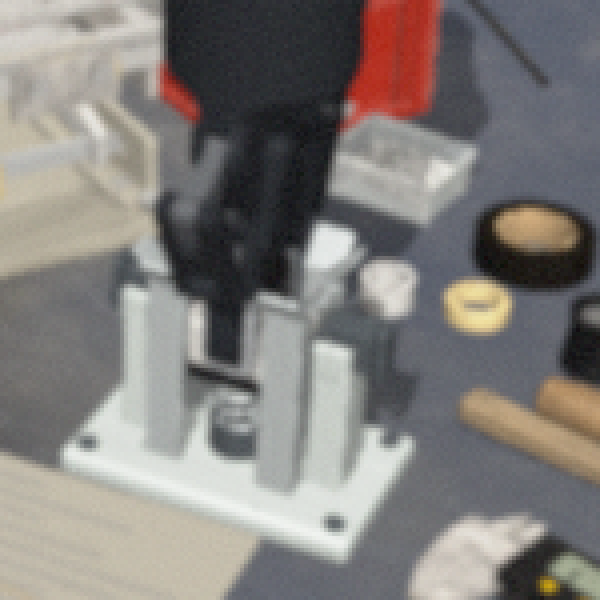

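Request:
{"method": "jog_arm", "body": {
  "jaw": [0, 0, 0, 0, 0, 0, 0, 0, 0],
  "slide": [
    [0, 0.002, 0],
    [0, 0.004, 0],
    [0, 0.006, 0],
    [0, 0.008, 0],
    [0, 0.01, 0],
    [0, 0.012, 0],
    [0, 0.013, 0],
    [0, 0.013, 0],
    [0, 0.013, 0]
  ],
  "dr": [
    [0, 0, 0],
    [0, 0, 0],
    [0, 0, 0],
    [0, 0, 0],
    [0, 0, 0],
    [0, 0, 0],
    [0, 0, 0],
    [0, 0, 0],
    [0, 0, 0]
  ]
}}

```text
clock: 13.93
tcp_pos: [0.5983, -0.3394, 0.0492]
tcp_rot: [-0.681, 0.684, 0.187, -0.184]
ft_force: [-0.1, 0.4, 6.1]
gripper_width: 0.0283
```

```bash
python3 - <<'E'
from h import *
from workcell import viewer
s,d=wrist('w10')
goal(s,(.596,-.338,.05),30.5)
print(s['wrist_torque'])
cv2.imwrite('pics/c11.png',cv2.resize(d['img'][140:420,215:415],None,fx=3,fy=2.1,interpolation=3)[...,::-1])
e=viewer.capture('scene');cv2.imwrite('pics/s10.png',cv2.resize(e['img'][180:330,310:460],None,fx=4,fy=4,interpolation=3)[...,::-1])
E
```

```text
13.9333 [ 0.5983 -0.3394  0.0492] [-0.618  0.532  1.563  0.     1.041 -1.15 ] 0.028334131502297577 [-0.1  0.4  6.1]
slide [-0.0013 -0.0008  0.0024] dr [ 0.26 -0.05  0.14]
[ 0.20888004 -0.00062022  0.05768531]
```

View pics/c11.png

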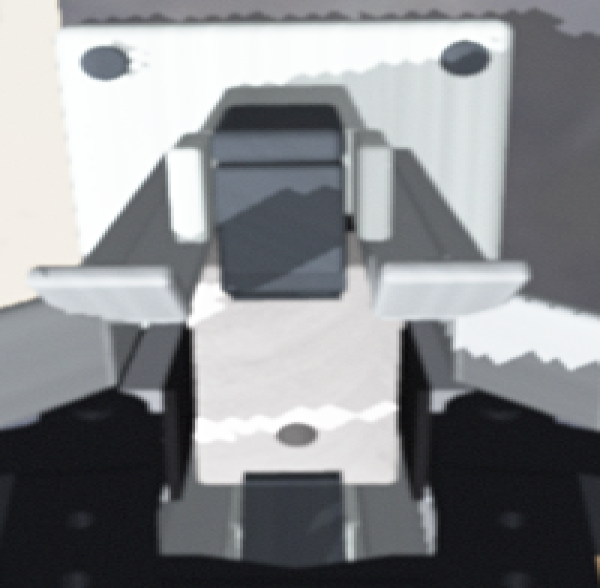

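View pics/s10.png

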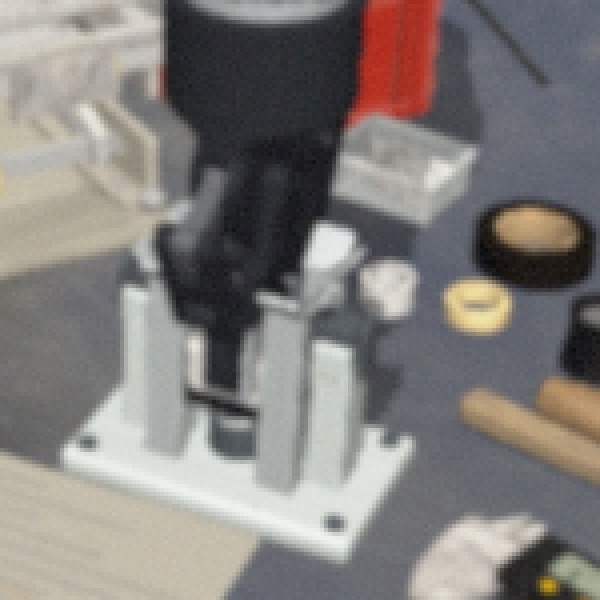

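Request:
{"method": "jog_arm", "body": {
  "jaw": [0.5, 0.5, 0.5, 0.5, 0.5, 0.5],
  "slide": [
    [0, 0, 0],
    [0, 0, 0],
    [0, 0, 0],
    [0, 0, 0],
    [0, 0, 0],
    [0, 0, 0]
  ],
  "dr": [
    [0, 0, 0],
    [0, 0, 0],
    [0, 0, 0],
    [0, 0, 0],
    [0, 0, 0],
    [0, 0, 0]
  ]
}}

```text
clock: 14.53
tcp_pos: [0.5958, -0.3379, 0.0457]
tcp_rot: [0.683, -0.682, -0.185, 0.186]
ft_force: [0.2, 0.2, -0.5]
gripper_width: 0.0429
```

```bash
python3 - <<'E'
from h import *
from workcell import viewer
s,d=wrist('w11')
cv2.imwrite('pics/c12.png',cv2.resize(d['img'][140:420,215:415],None,fx=3,fy=2.1,interpolation=3)[...,::-1])
E
```

```text
14.5333 [ 0.5958 -0.3379  0.0457] [-0.618  0.535  1.566 -0.     1.041 -1.15 ] 0.04287922240257689 [ 0.2  0.2 -0.5]
```

View pics/c12.png

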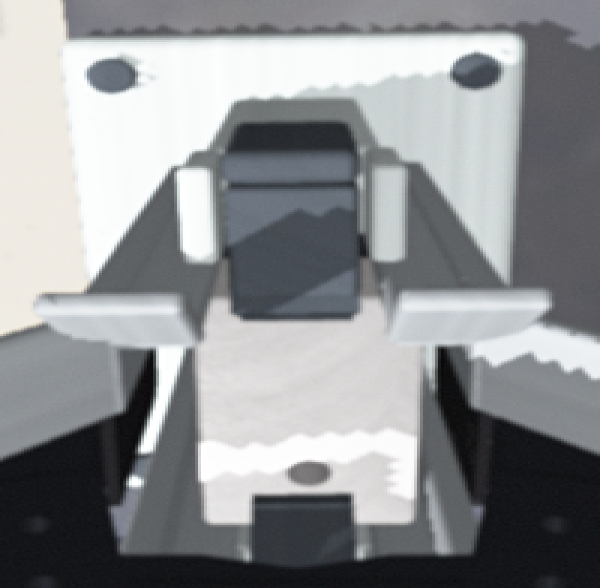

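Both catches lie over the block's ends (far edge near row 318, near edge near row 495 of the crop) and the jaws are free. I'll go straight up.

Request:
{"method": "jog_arm", "body": {
  "jaw": [0.5, 0.5, 0.5, 0.5, 0.5, 0.5, 0.5, 0.5, 0.5, 0.5, 0.5, 0.5, 0.5, 0.5, 0.5, 0.5],
  "slide": [
    [0, -0.01, 0],
    [0, -0.03, 0],
    [0, -0.05, 0],
    [0, -0.08, 0],
    [0, -0.11, 0],
    [0, -0.14, 0],
    [0, -0.16, 0],
    [0, -0.16, -0.02],
    [0, -0.16, -0.05],
    [0, -0.16, -0.08],
    [0, -0.16, -0.08],
    [0, -0.16, -0.08],
    [0, -0.16, -0.08],
    [0, -0.16, -0.08],
    [0, -0.16, -0.08],
    [0, -0.16, -0.08]
  ],
  "dr": [
    [0, 0, 0],
    [0, 0, 0],
    [0, 0, 0],
    [0, 0, 0],
    [0, 0, 0],
    [0, 0, 0],
    [0, 0, 0],
    [0, 0, 0],
    [0, 0, 0],
    [0, 0, 0],
    [0, 0, 0],
    [0, 0, 0],
    [0, 0, 0],
    [0, 0, 0],
    [0, 0, 0],
    [0, 0, 0]
  ]
}}

```text
clock: 15.92
tcp_pos: [0.6366, -0.4063, 0.2068]
tcp_rot: [-0.682, 0.682, 0.186, -0.186]
ft_force: [0.6, -0.7, 0.1]
gripper_width: 0.0429
```

```bash
python3 - <<'E'
from h import *
from workcell import viewer
s,d=wrist('w12')
cv2.imwrite('pics/c13.png',cv2.resize(d['img'][35:210,255:375],None,fx=5,fy=3.4,interpolation=3)[...,::-1])
e=viewer.capture('scene');cv2.imwrite('pics/s12.png',cv2.resize(e['img'][180:380,250:450],None,fx=3,fy=3,interpolation=3)[...,::-1])
E
```

```text
15.9167 [ 0.6366 -0.4063  0.2068] [-0.661  0.507  1.282  0.     1.353 -1.193] 0.0428551983744395 [ 0.6 -0.7  0.1]
```

View pics/c13.png

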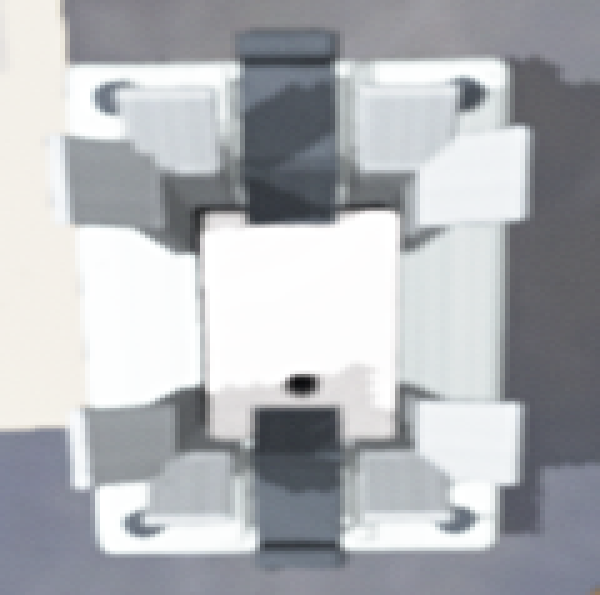

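View pics/s12.png

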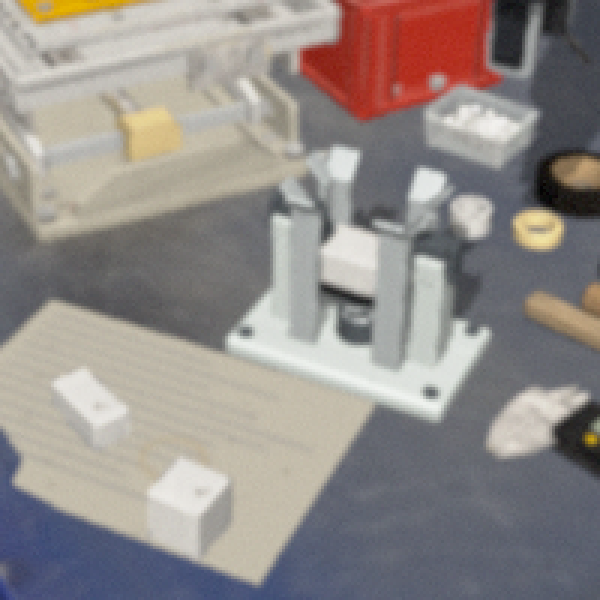

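```bash
python3 - <<'E'
from h import *
d=load('w12.pkl')
f=lambda p:(255+(p[0]+.5)/5-.5,35+(p[1]+.5)/3.4-.5)
w=np.array([at(d,*f(p),.07)[:2] for p in [(205,212),(398,212),(393,437),(208,437)]]);print(w.mean(0),[np.linalg.norm(w[(i+1)%4]-w[i]).round(4) for i in range(4)])
e=w[0]-w[3]+w[1]-w[2];print(np.degrees(np.arctan2(e[1],e[0])))
from workcell import robot
print(robot.sign_off())
E
```

```text
[ 0.59830575 -0.3398439 ] [np.float64(0.0293), np.float64(0.0493), np.float64(0.0297), np.float64(0.0493)]
120.3716984097768
the job is handed in; nothing more can be done
None
```

The larger block is in the magazine, hole side up, with both side catches out over its top, and the job is handed in. It took about 16 s of the 45 s, and the sign-off gave no verdict.

- **How it went:** I first gripped the block 10 mm off centre because a tray corner was close. That grip would have hit the magazine posts, so I set the block down on clear bench and regrasped it centred. I then lowered it onto the catches, pressed it through while holding it, released and backed off.
- **Forces:** the highest reading was about 18 N, at the end of a move while pressing through the catches.
- **Final position:** the last pictures show both catches over the block's ends. The block's top, taken as 70 mm up, measures 29.5 x 49.3 mm there, which agrees with it being caught. Its centre is about 2 mm from the magazine axis, and its long side is within 1° of the well (120.4° against about 120.5°).
- **Judged by eye only:** whether the block is level, and the follower travel. I did not measure the final height directly either.
- **Small disagreement:** the top and wrist cameras differ by about 1–2 mm on the magazine and block positions, which is within the stated calibration.
- **Other parts:** I never touched the small block, the cube or the purple look-alike. In the last scene picture the small block and cube are still on the paper. I did not measure how far any of them moved.

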